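# Fit the knob back on the jar's lid and close the jar

## Task

The wooden lid's knob has come off and stands in the bead gauge block: press its tapered shank into the socket of the lid, firmly enough to jam it fully home, but never so hard that the lid splits (35 N). Then, with the lid hanging from the knob by friction alone, lift it across and set it gently down so that it closes the stoneware jar, let go, and leave the other things where they are.

Things in the scene. Friction and masses are not known exactly. Their poses are not given: they have to be found in the camera images.
- knob_center (a point): Centre (half-way up) of the head of a loose turned wooden knob, 35 g. The head is an upright drum of diameter 28 mm, height 40 mm: its shoulder (flat underside) is 20 mm below this point. z points from shank to head. The knob starts upright with its shank loosely in the widest hole of the gauge block, its shoulder on the block's top.
- knob_shoulder (a point): The centre of the knob's shoulder (flat underside of its head, where the shank begins); same axes as knob_center.
- knob: The knob; origin at the centre of its shank's tip. The round tapered shank hangs below the shoulder on the head's axis: 19 mm long, diameter 15 mm at the shoulder, 13.3 mm near the tip, the last 2 mm bevelled to 9 mm. z towards the head.
- lid_socket (a point): Centre of the socket's mouth in the lid's top face: a tapered hole right through the lid. Dropped in, the shank stops with its shoulder 4 to 5 mm above the lid; pressed straight down, the push grows steadily to some 11 to 21 N (friction varies) when the shoulder meets the lid flush, then faster. Once home the knob carries the lid by friction, and may creep a fraction of a mm per second.
- lid: Loose wooden lid, about 100 g: a disc of diameter 96 mm and thickness 10 mm on top of a plug of diameter 74 mm (bevelled foot) and height 12 mm. It lies plug down on the table. Origin: centre of the plug's underside, 22 mm below the top, z up. It splits if pressed on the table with over 35 N.
- jar_mouth (a point): Centre of the jar's mouth, at the height of its rim: 100 mm above the table, inner diameter 82 mm, outer diameter 95 mm. When the lid closes the jar, its disc lies on the rim, its underside (lid origin) 12 mm below this point.
- jar: Round open stoneware jar, 100 mm high, 110 mm across its belly, 0.8 kg, loose, upright; origin under its centre, z up.
- gauge: Wooden bead gauge block, fixed to the table: 70 mm (its x) by 150 mm (its y), 34 mm high; origin under its centre. Four round holes in a row along its y.
- gauge_hole (a point): Mouth of the block's widest hole (20 mm wide, 28 mm deep) in its top, where the knob starts.
- bead_tray: Bystander: open silicone bead tray with beads, 130 x 190 x 22 mm; origin under its centre.
- dish: Bystander: small glass dish, diameter 62 mm, height 32 mm; origin under its centre.
- pliers: Bystander: steel crimping pliers lying flat, some 165 mm long; origin under the pivot.
- parts_cabinet: Bystander, fixed: small plastic parts cabinet, 136 x 176 x 110 mm; origin under its centre.
There are look-alikes about, which are no part of the job. What is meant by the knob is not green, and is the smaller of those in its own colour.

How it is judged:
By the outcome, as a careful person would: the job done as asked, in the order asked, and still so for the second after the job is handed in, with the robot touching nothing.
It also fails if it takes over 72 s, if anything falls off the work surface, if the arm or the gripper's body presses on something with over 40 N, if the wrist force passes 120 N, or if a joint passes its speed limit or range.

## Robot

A 6-joint arm with a two-finger parallel gripper is mounted at the origin on the work surface. World frame = base frame: x ahead of the robot, y to its left, z up, the work surface at z = 0. Lengths are in m, angles in rad, forces in N, time in s.
With the tool pointing down it reaches from about 0.35 to 0.975 m from the base axis. Payload 4.9 kg.
Tool frame: the origin (TCP) lies at the very end of the fingers, on their centre line; the grasp point (between the pads) lies 19 mm behind it; z points along the fingers, y is the line along which they close (so a half turn about z gives the same grasp; the last joint's range is limited). The gripper opens to 85 mm and grips with 20 to 120 N. Pads are 22 mm wide; open, the fingers measure 114 mm over their backs; the gripper's body (76 mm by 85 mm) begins 54 mm behind the grasp point. The pads swing forward as they close: fully open they stand 13 mm farther back than shut.
Start: joints at [1.012, 0.053, 1.613, -0, 1.476, -0.119], TCP at [0.266, 0.566, 0.192] pointing down, gripper open.
Joint ranges: [-3.01, 3.01], [-1.01, 2.22], [0.06, 2.58], [-1.02, 4.17], [0.09, 2.62], [-3.14, 3.14]. Speed limits (rad/s): [2.57, 2.57, 3.14, 3.14, 3.14, 3.14].

## Interface

Orientations are given as a rotation vector (axis times angle).
In Python, from station import * gives the robot as it stands.
- The arm moves only by the shell command python3 -m crank 'ROWS' [OPENING] [FORCE]. ROWS is JSON, a list of rows, each an object with "offset": the shift along the tool's x, y, z in m, a list of three; "twist": the turn, a rotation vector about the tool's x, y, z in degrees, a list of three. In form: [{"offset": [x, y, z], "twist": [rx, ry, rz]}, ...]. A call has 1 to 20 rows; each row is the pose to reach, as a shift and turn from the pose commanded when the call began, along the tool's axes at that moment; what a row does not reach only later rows make up. A row lasts 1/8 s, in which the tool goes at most 62.5 mm and 10.7 degrees, less where a joint would pass 70% of its speed; a pose out of reach is approached as far as the arm can. A call with a gripper value outside its range is refused whole. OPENING is the opening, from 0 (shut) to 1 (fully open), set as the call begins (- or left out, the last holds). The fingers move at their own pace and stop on an object; FORCE is the grip in N (left out, the last holds). Time passes only in rows, so rows that repeat a pose let the fingers close. It gives the time, the measured TCP pose, the force, the opening and the grip force at its end, in the units of the state.
- get_obs(): the state, without advancing time (a new reading comes with each control period).
- get_image(name): name is "scene" or "top" or "wrist"; returns the picture (480x640x3 uint8, red, green, blue); there is no depth.
- get_calibration(name): a dict with "intrinsics" (3x3 intrinsics, pixels), "world_from_camera" (4x4, takes a point from camera to world coordinates); the wrist camera has in their place "tool_from_camera" (4x4, takes a point from camera to tool coordinates, whose origin is the TCP and whose axes are the flange's). Camera axes: x right, y up, looking along -z (the intrinsics and any distortion apply to the point x, -y, -z); pixel columns grow to the right and rows downward; lengths in m; the calibration is good to about 2 mm. A picture is of the moment at which its call begins: read the wrist's pose just before it. get_calibration takes no time and is no camera call.
- finish_job(): hands the job in; it is judged then, once.
Trained networks look in the newest picture that a camera, given by its name, has taken for a name from the list of things; names that differ only in an ending like _2 or _b are one class to them, and where a whole thing is asked for, a point or a joint stands for the part that bears it (a point fixed in the world has none). Each returns a list of dicts, best first, with "confidence" (0 to 1); they miss things now and then, are a little off and sometimes report something else, mostly with a low value. They report only what shows in the picture. A call takes as long as a camera call. They do not tell look-alikes from the thing itself.
- cut_out(query, camera): "region" (480x640 bool, what is visible of it) and "rect" ([centre column, centre row, width, height] in pixels, round what is visible of it).
The state is a dict: "t": time; "q": joint angles; "dq": joint speeds; "effort": joint torques, N m; "tool_pos": TCP position; "tool_rot": TCP orientation; "contact_force": force on the tool from outside, world axes, zero at the start; "wrist_torque": the same for the moment, N m; "opening": finger opening in m; "grip_force": force on a finger pad.
Only numpy, scipy, OpenCV 4.12 (cv2) and the standard library are available. Lean on these libraries where they do the work, as an engineer would, in place of code of your own. Each camera call takes 0.05 s, during which the arm holds its last target. There are 200 camera calls.

## Working session

There is one attempt and no reset: what is moved stays moved. The work goes in short steps, Python scripts to look and compute and a shell command to move; the robot and the scene stay as the last step left them, time stands still between calls to the robot, and variables do not carry over. Pictures are saved under pics/ and viewed, at most 10 in all, crops included, and the job is handed in when it is done.

```bash
mkdir -p pics; ls; cat > h.py <<'E'
from station import *
import numpy as np, cv2
from scipy.spatial.transform import Rotation as R
def cam(name,obs=None):
    c=get_calibration(name); K=np.array(c["intrinsics"])
    if "world_from_camera" in c: T=np.array(c["world_from_camera"])
    else:
        o=obs or get_obs(); W=np.eye(4); W[:3,:3]=R.from_rotvec(o["tool_rot"]).as_matrix(); W[:3,3]=o["tool_pos"]
        T=W@np.array(c["tool_from_camera"])
    return K,T,c
def ray(name,px,z,obs=None):
    K,T,c=cam(name,obs); d=np.linalg.inv(K)@[px[0],px[1],1]; d=T[:3,:3]@(d*[1,-1,-1]); o=T[:3,3]
    return o+d*(z-o[2])/d[2]
def proj(name,p,obs=None):
    K,T,c=cam(name,obs); q=np.linalg.inv(T)@np.append(p,1); q=K@(q[:3]*[1,-1,-1]); return q[:2]/q[2]
def snap(name,f):
    o=get_obs(); im=get_image(name); cv2.imwrite(f"pics/{f}.png",im[:,:,::-1]); return o,im
E
python3 - <<'E'
from h import *
np.set_printoptions(precision=4,suppress=True)
ims=[]
for n in ["top","scene"]:
    o,im=snap(n,n+"0"); ims.append(im)
    print(n,{k:np.round(v,3).tolist() for k,v in get_calibration(n).items()})
    for q in ["knob","lid","jar","gauge","lid_socket","jar_mouth","knob_center","gauge_hole"]:
        for d in cut_out(q,n)[:4]: print(n,q,round(d["confidence"],2),np.round(d["rect"],1))
print(get_obs()); print(get_calibration("wrist"))
E
```

```text
pics
top {'intrinsics': [[598.556, 0.0, 317.812], [0.0, 598.556, 240.72], [0.0, 0.0, 1.0]], 'world_from_camera': [[0.025, 0.993, -0.113, 0.442], [-1.0, 0.026, 0.003, 0.106], [0.006, 0.113, 0.994, 1.368], [0.0, 0.0, 0.0, 1.0]]}
top knob 0.86 [169.3 311.1  22.8  20.9]
top knob 0.54 [225.2 324.2  27.1  21.2]
top knob 0.53 [221.4 284.2  16.7  15.4]
top knob 0.17 [239.8 284.7  69.4  39.4]
top lid 0.75 [478.6 290.1  44.8  46.3]
top lid 0.6 [219.6 285.1  16.5  15.1]
top jar 0.87 [364.  239.6  49.8  52.8]
top jar 0.47 [478.4 289.4  42.2  45.1]
top gauge 0.62 [240.8 285.7  71.8  38.8]
top lid_socket 0.58 [479.2 289.6  40.   43.9]
top jar_mouth 0.96 [363.5 240.3  54.2  52. ]
top knob_center 0.73 [166.9 312.6  18.8  19.7]
top knob_center 0.63 [224.2 328.2  24.7  17.5]
top knob_center 0.46 [220.2 284.9  14.3  12.1]
top gauge_hole 0.74 [241.1 283.3  70.9  38.4]
scene {'intrinsics': [[501.423, 0.0, 314.302], [0.0, 501.423, 236.751], [0.0, 0.0, 1.0]], 'world_from_camera': [[-0.573, -0.576, 0.583, 1.254], [0.82, -0.412, 0.398, 0.566], [0.011, 0.706, 0.708, 0.889], [0.0, 0.0, 0.0, 1.0]]}
scene knob 0
[... 631 characters left out ...]
0.0014, -0.001 , -0.0014,  0.0013]), 'effort': array([ -0.0013, -39.3687, -37.0459,  -0.0003,   0.0005,  -0.    ]), 'tool_pos': array([0.2661, 0.5655, 0.1922]), 'tool_rot': array([-0.6853, -3.0659, -0.0001]), 'contact_force': array([-0.152 , -0.1188,  0.1923]), 'wrist_torque': array([ 0.0111, -0.0287, -0.0264]), 'grip_force': 0.0, 'opening': 0.08546254656475641}
{'intrinsics': array([[344.7544,   0.    , 321.6329],
       [  0.    , 344.7544, 240.5722],
       [  0.    ,   0.    ,   1.    ]]), 'tool_from_camera': array([[-0.0004,  0.9553,  0.2957,  0.0758],
       [ 1.    ,  0.0003,  0.0005, -0.0001],
       [ 0.0004,  0.2957, -0.9553, -0.1809],
       [ 0.    ,  0.    ,  0.    ,  1.    ]])}
```

View pics/top0.png

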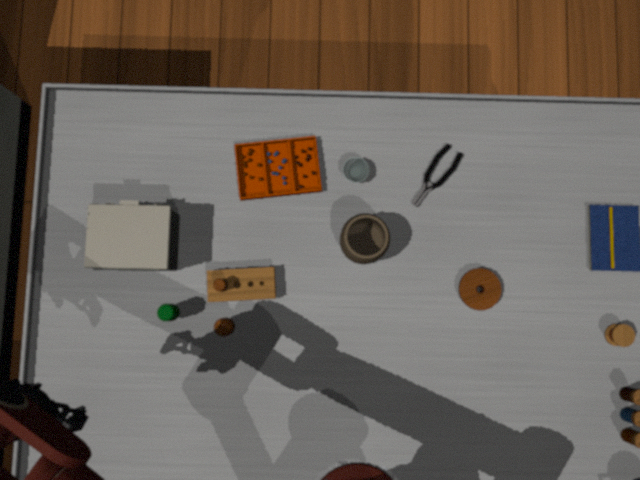

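View pics/scene0.png

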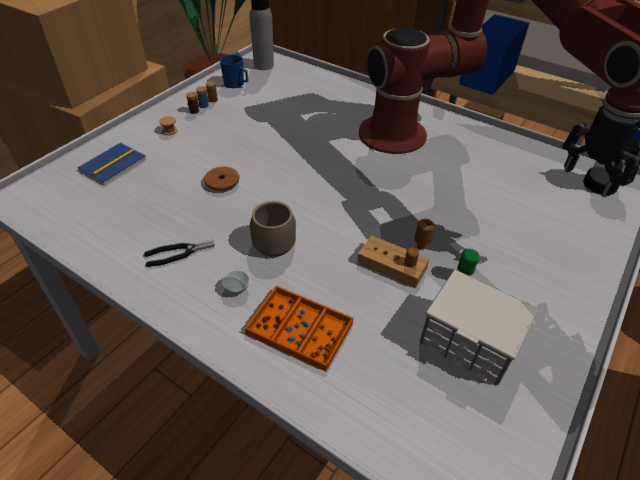

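The knob candidates in the top image are brown in the gauge (221,285), brown and larger beside it (225,326), and green (168,312). The meant one is the smaller brown one at (221,285), since it is not green and it stands in the gauge's end hole. I'll confirm this in a crop.

```bash
python3 - <<'E'
from h import *
np.set_printoptions(precision=4,suppress=True)
im=cv2.imread("pics/scene0.png")[200:310,340:500]; cv2.imwrite("pics/crop1.png",cv2.resize(im,None,fx=4,fy=4,interpolation=cv2.INTER_CUBIC))
for n,p,z in [("knob",(221,285),.06),("big",(225,326),.04),("green",(168,312),.04),("lid",(481,289),.022),("jar",(366,238),.1),("cab",(172,270),.11),("gaugeA",(207,286),.034),("gaugeB",(275,283),.034)]: print(n,ray("top",p,z))
print("scene knob",ray("scene",(412,257),.054),"lid",ray("scene",(221,178),.022))
M=R.from_rotvec(get_obs()["tool_rot"]).as_matrix(); print(M)
E
```

```text
knob [0.4893 0.3097 0.06  ]
big [0.4004 0.3002 0.04  ]
green [0.4278 0.4267 0.04  ]
lid [ 0.4965 -0.2683  0.022 ]
jar [ 0.5958 -0.0014  0.1   ]
cab [0.5163 0.4061 0.11  ]
gaugeA [0.4872 0.3447 0.034 ]
gaugeB [0.4977 0.194  0.034 ]
scene knob [0.4894 0.3138 0.054 ] lid [ 0.501 -0.262  0.022]
[[-0.9048  0.4258  0.    ]
 [ 0.4258  0.9048  0.0001]
 [ 0.      0.0001 -1.    ]]
```

View pics/crop1.png

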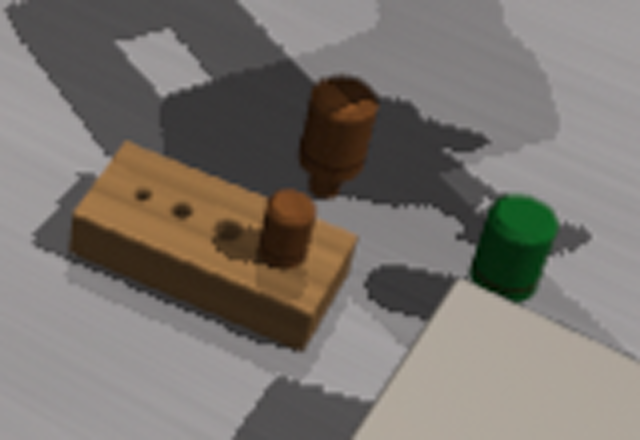

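The crop (scene px 412,257) confirms it: the knob in the gauge is the smaller brown one, next to the bigger brown one and the green one. Moving over it, with the fingers aligned along the gauge.

```bash
python3 -m crank '[{"offset":[-0.055,-0.024,0],"twist":[0,0,-5]},{"offset":[-0.11,-0.048,0],"twist":[0,0,-10]},{"offset":[-0.165,-0.072,0],"twist":[0,0,-15]},{"offset":[-0.22,-0.096,0],"twist":[0,0,-20]},{"offset":[-0.275,-0.12,0],"twist":[0,0,-25]},{"offset":[-0.31,-0.135,0],"twist":[0,0,-29]},{"offset":[-0.31,-0.135,0],"twist":[0,0,-29]},{"offset":[-0.31,-0.135,0],"twist":[0,0,-29]},{"offset":[-0.31,-0.135,0],"twist":[0,0,-29]},{"offset":[-0.31,-0.135,0],"twist":[0,0,-29]}]'
python3 - <<'E'
from h import *
np.set_printoptions(precision=4,suppress=True)
o,im=snap("wrist","w1")
for d in cut_out("knob","wrist")[:4]: print(d["confidence"],d["rect"])
print(proj("wrist",[.489,.311,.074],o),o["tool_pos"],o["tool_rot"])
E
```

```text
t: 2.15
tool_pos: [0.4885, 0.3122, 0.1922]
tool_rot: [0.107, -3.14, -0.0]
contact_force: [-0.2, 0.0, 0.8]
opening: 0.085
grip_force: 0.0
0.89 [310.8, 114.0, 48.5, 54.3]
0.8 [320.4, 216.9, 32.4, 33.9]
0.77 [447.7, 159.2, 60.4, 51.6]
[320.2483 223.1896] [0.4885 0.3122 0.1922] [ 0.1066 -3.1398 -0.0001]
```

View pics/w1.png

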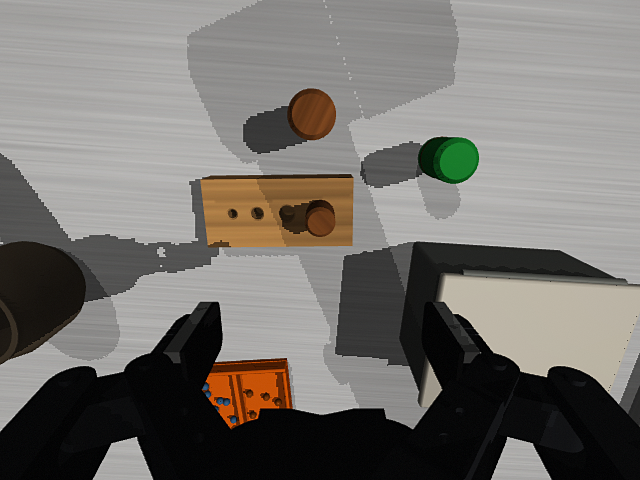

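The wrist image shows the knob's head top at (321,218) in the gauge, the big brown one at (312,114) and the green one at (450,160). The cabinet is at the right, clear of the fingers.

```bash
python3 - <<'E'
from h import *
o=get_obs(); M=R.from_rotvec(o["tool_rot"]).as_matrix()
p=ray("wrist",(320.8,218),.074,o); print(p, M.T@(p-o["tool_pos"]))
E
```

```text
[0.4843992  0.31093945 0.074     ] [ 0.00429669 -0.00076683  0.11821448]
```

```bash
python3 -m crank '[{"offset":[0.0043,-0.0008,0.05]},{"offset":[0.0043,-0.0008,0.1]},{"offset":[0.0043,-0.0008,0.13]},{"offset":[0.0043,-0.0008,0.148]},{"offset":[0.0043,-0.0008,0.150]},{"offset":[0.0043,-0.0008,0.150]}]' 0.75
python3 -m crank '[{"offset":[0,0,0]},{"offset":[0,0,0]},{"offset":[0,0,0]},{"offset":[0,0,0]},{"offset":[0,0,0]},{"offset":[0,0,0]},{"offset":[0,0,0]},{"offset":[0,0,0]}]' 0 80
```

```text
invalid input at $[0]: expected keys offset, twist
invalid input at $[0]: expected keys offset, twist
```

```bash
python3 -m crank '[{"offset":[0.0043,-0.0008,0.05],"twist":[0,0,0]},{"offset":[0.0043,-0.0008,0.1],"twist":[0,0,0]},{"offset":[0.0043,-0.0008,0.13],"twist":[0,0,0]},{"offset":[0.0043,-0.0008,0.148],"twist":[0,0,0]},{"offset":[0.0043,-0.0008,0.150],"twist":[0,0,0]},{"offset":[0.0043,-0.0008,0.150],"twist":[0,0,0]}]' 0.75
python3 -m crank '[{"offset":[0,0,0],"twist":[0,0,0]},{"offset":[0,0,0],"twist":[0,0,0]},{"offset":[0,0,0],"twist":[0,0,0]},{"offset":[0,0,0],"twist":[0,0,0]},{"offset":[0,0,0],"twist":[0,0,0]},{"offset":[0,0,0],"twist":[0,0,0]}]' 0 80
```

```text
t: 3.0
tool_pos: [0.4859, 0.3109, 0.0437]
tool_rot: [-0.104, 3.138, 0.002]
contact_force: [0.2, 0.9, -0.1]
opening: 0.064
grip_force: 0.0
t: 3.75
tool_pos: [0.4848, 0.3103, 0.0421]
tool_rot: [0.104, -3.14, 0.0]
contact_force: [0.1, 0.8, 0.3]
opening: -0.0001
grip_force: 0.0
```

The fingers shut on nothing, so I'll take a look.

```bash
python3 - <<'E'
from h import *
o,im=snap("wrist","w2"); o2,i2=snap("scene","s2")
a=cv2.resize(im[100:480,120:520],None,fx=1,fy=1); b=cv2.resize(i2[150:340,320:520],None,fx=2,fy=2)
cv2.imwrite("pics/m2.png",np.hstack([a,b])[:,:,::-1])
print(o["tool_pos"])
E
```

```text
[0.4848364  0.31027036 0.04214477]
```

View pics/m2.png

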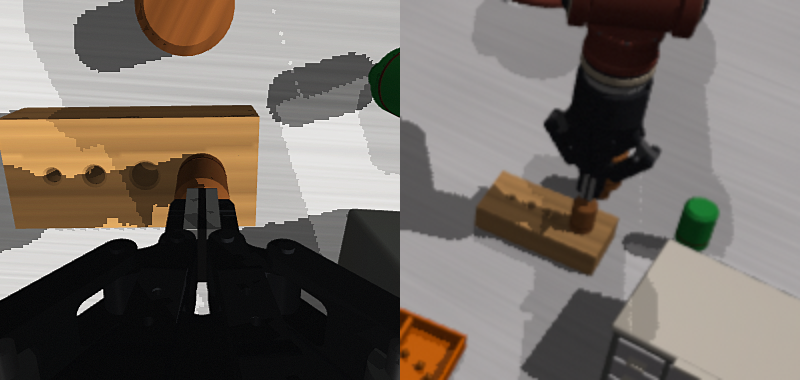

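```bash
python3 - <<'E'
from h import *
o=get_obs(); x,y,z=o["tool_pos"]
for p in [(x,y,z),(x,y,z+.019),(x,y,z+.05),(.4844,.311,.074),(.4844,.311,.034),(.46,.311,.074)]: print(p,proj("wrist",p,o),"scene",proj("scene",p))
cv2.imwrite("pics/m3.png",cv2.resize(cv2.imread("pics/w2.png")[230:350,250:410],None,fx=5,fy=5,interpolation=cv2.INTER_CUBIC))
E
```

```text
(np.float64(0.48482768143571897), np.float64(0.31026775872944823), np.float64(0.04213521501209323)) [321.65931856 274.03572756] scene [410.77385768 258.64047914]
(np.float64(0.48482768143571897), np.float64(0.31026775872944823), np.float64(0.061135215012093236)) [321.6560596  288.39357322] scene [412.0086244  252.97894017]
(np.float64(0.48482768143571897), np.float64(0.31026775872944823), np.float64(0.09213521501209324)) [321.64902037 319.40595488] scene [414.08721282 243.44838753]
(0.4844, 0.311, 0.074) [323.24173035 299.19422942] scene [413.2409624  249.09398467]
(0.4844, 0.311, 0.034) [322.94972946 268.07427352] scene [410.62412061 261.04923659]
(0.46, 0.311, 0.074) [326.83346576 250.9641527 ] scene [418.14660169 242.77054257]
```

View pics/m3.png

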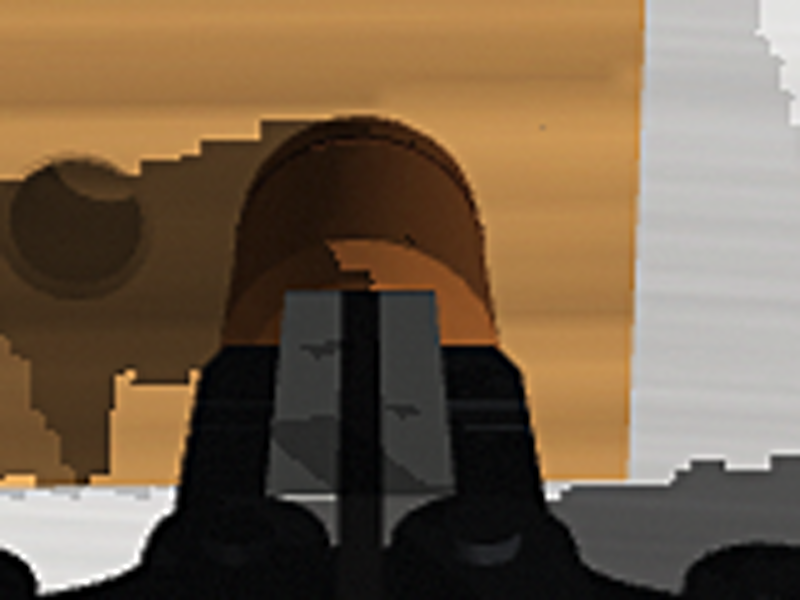

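The knob stands unmoved at about (0.488, 0.3105). The shut fingertips show just above its top, at row 288 where a TCP at z 0.042 would show near row 257. So the real fingertips sit about 36 mm behind the reported TCP, and w1 gives the same figure. I'll open, go 34 mm deeper and grasp again, watching the force.

```bash
python3 -m crank '[{"offset":[0,0,0],"twist":[0,0,0]},{"offset":[0,0,0],"twist":[0,0,0]},{"offset":[-0.003,0,0],"twist":[0,0,0]},{"offset":[-0.003,0,0],"twist":[0,0,0]},{"offset":[-0.003,0,0.01],"twist":[0,0,0]},{"offset":[-0.003,0,0.018],"twist":[0,0,0]},{"offset":[-0.003,0,0.018],"twist":[0,0,0]}]' 0.65
python3 - <<'E'
from h import *
o,im=snap("wrist","w4"); print(o["tool_pos"],o["contact_force"],o["opening"])
E
```

```text
t: 4.72
tool_pos: [0.4867, 0.31, 0.0226]
tool_rot: [0.104, -3.137, 0.002]
contact_force: [0.4, -0.6, 0.2]
opening: 0.0552
grip_force: 0.0
[0.48671715 0.30995623 0.02258652] [ 0.42089767 -0.56901547  0.1587365 ] 0.05516508314690375
```

```bash
python3 -m crank '[{"offset":[0,0,0.008],"twist":[0,0,0]},{"offset":[0,0,0.015],"twist":[0,0,0]},{"offset":[0,0,0.015],"twist":[0,0,0]}]'
python3 -m crank '[{"offset":[0,0,0],"twist":[0,0,0]},{"offset":[0,0,0],"twist":[0,0,0]},{"offset":[0,0,0],"twist":[0,0,0]},{"offset":[0,0,0],"twist":[0,0,0]},{"offset":[0,0,0],"twist":[0,0,0]}]' 0 60
python3 - <<'E'
from h import *
o,im=snap("wrist","w5"); print(o["tool_pos"],o["contact_force"],o["opening"])
cv2.imwrite("pics/m5.png",cv2.resize(im[200:360,220:420,::-1],None,fx=3.5,fy=3.5))
E
```

```text
t: 5.15
tool_pos: [0.4871, 0.3101, 0.0081]
tool_rot: [0.104, -3.138, 0.001]
contact_force: [0.0, -0.5, 0.8]
opening: 0.0551
grip_force: 0.0
t: 5.78
tool_pos: [0.4883, 0.3107, 0.0097]
tool_rot: [-0.104, 3.139, 0.001]
contact_force: [-0.2, -0.0, 3.3]
opening: 0.0257
grip_force: 59.1
[0.48831129 0.31067529 0.00971519] [-0.17943491 -0.03548025  3.2932544 ] 0.025719227962366253
```

View pics/m5.png

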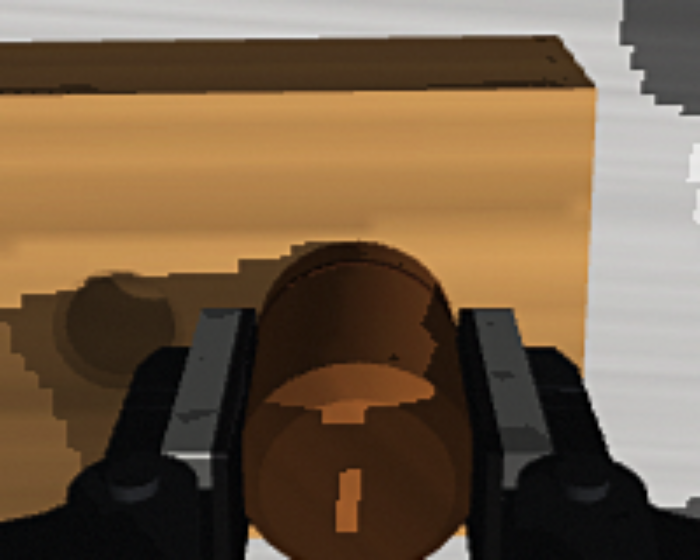

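The knob is gripped: opening 25.7 mm, grip 59 N, pads either side of the head, upright. Next I lift it and travel to the lid.

```bash
python3 -m crank '[{"offset":[0,0,-0.02],"twist":[0,0,0]},{"offset":[0,0,-0.06],"twist":[0,0,0]},{"offset":[0,0,-0.11],"twist":[0,0,0]},{"offset":[0,0,-0.14],"twist":[0,0,0]},{"offset":[0.002,-0.04,-0.14],"twist":[0,0,0]},{"offset":[0.005,-0.10,-0.14],"twist":[0,0,0]},{"offset":[0.008,-0.16,-0.14],"twist":[0,0,0]},{"offset":[0.011,-0.22,-0.14],"twist":[0,0,0]},{"offset":[0.014,-0.28,-0.14],"twist":[0,0,0]},{"offset":[0.017,-0.34,-0.14],"twist":[0,0,0]},{"offset":[0.020,-0.40,-0.14],"twist":[0,0,0]},{"offset":[0.023,-0.46,-0.14],"twist":[0,0,0]},{"offset":[0.026,-0.52,-0.14],"twist":[0,0,0]},{"offset":[0.029,-0.56,-0.14],"twist":[0,0,0]},{"offset":[0.029,-0.577,-0.14],"twist":[0,0,0]},{"offset":[0.029,-0.577,-0.14],"twist":[0,0,0]},{"offset":[0.029,-0.577,-0.14],"twist":[0,0,0]},{"offset":[0.029,-0.577,-0.14],"twist":[0,0,0]}]'
python3 - <<'E'
from h import *
o,im=snap("wrist","w6"); print(o["tool_pos"],o["tool_rot"],o["contact_force"])
for d in cut_out("lid","wrist")[:2]+cut_out("lid_socket","wrist")[:2]+cut_out("knob","wrist")[:2]: print(round(d["confidence"],2),np.round(d["rect"],1))
x,y,z=o["tool_pos"]
print("tip pred",proj("wrist",(x,y,z+.0053),o),"shoulder",proj("wrist",(x,y,z+.0243),o))
E
```

```text
t: 8.07
tool_pos: [0.4974, -0.2658, 0.1493]
tool_rot: [-0.107, 3.14, 0.0]
contact_force: [0.2, -0.3, -0.6]
opening: 0.026
grip_force: 59.1
[ 0.49737975 -0.26576455  0.14927355] [-1.07059202e-01  3.13974897e+00  4.36340347e-04] [ 0.16636471 -0.29899318 -0.58872164]
0.81 [317.6 215.7 101.6 104.4]
0.86 [318.1 214.1 105.9 104.5]
0.58 [621.6 445.6  36.5  33.5]
0.65 [322.9 315.8  67.1  91.9]
tip pred [321.66123568 277.76664555] shoulder [321.67076541 292.94566881]
```

View pics/w6.png

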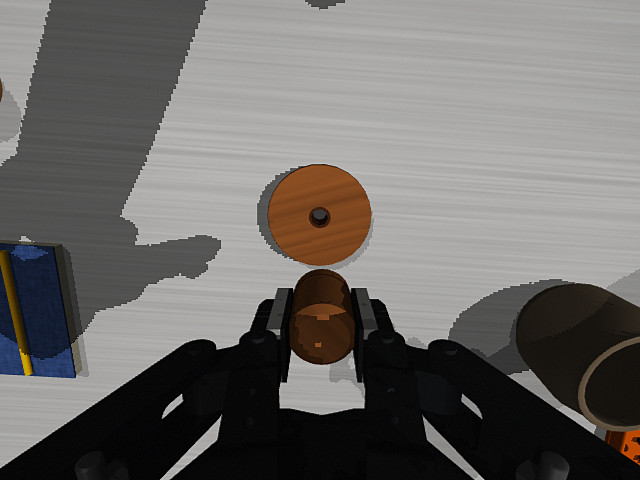

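The wrist image shows the lid disc centred at (319.5,215), its socket at (319.5,217), and the knob upright in the pads with its shoulder edge at row 270.

```bash
python3 - <<'E'
from h import *
np.set_printoptions(precision=4,suppress=True)
# reading at snapshot
o=dict(tool_pos=np.array([0.49738,-0.26576,0.14927]),tool_rot=np.array([-.10706,3.13975,.0004]))
M=R.from_rotvec(o["tool_rot"]).as_matrix(); t=o["tool_pos"]
im=cv2.imread("pics/w6.png"); hsv=cv2.cvtColor(im,cv2.COLOR_BGR2HSV)
m=((hsv[...,1]>120)&(hsv[...,0]<20)).astype(np.uint8); m[268:]=0; m[:,:250]=0;m[:,400:]=0
c=max(cv2.findContours(m,cv2.RETR_EXTERNAL,cv2.CHAIN_APPROX_NONE)[0],key=cv2.contourArea); e=cv2.fitEllipse(c); print("lid",e)
for px in [e[0],(319.5,217)]: print("lid tool xy",M.T@(ray("wrist",px,.022,o)-t))
for xx in (-.004,-.002,0,.002,.004):
    f=lambda a,b,h: proj("wrist",t+M@[xx+a,b,-h],o)[1]
    print("knob toolx",xx,"shoulder edge row",f(.014,0,.0243),"top near",f(.014,0,.0643),"top far",f(-.014,0,.0643))
E
```

```text
lid ((318.95526123046875, 214.61961364746094), (99.98201751708984, 102.075927734375), 90.97866821289062)
lid tool xy [ 0.0053 -0.0025  0.1273]
lid tool xy [ 0.0031 -0.002   0.1273]
knob toolx -0.004 shoulder edge row 274.3830917861281 top near 315.3997999327953 top far 377.2157381693422
knob toolx -0.002 shoulder edge row 270.59267893810335 top near 310.6838482132651 top far 373.04521382479214
knob toolx 0 shoulder edge row 266.77557472119184 top near 305.92490375851986 top far 368.8389498366574
knob toolx 0.002 shoulder edge row 262.93149620588355 top near 301.1223759648133 top far 364.5964848173673
knob toolx 0.004 shoulder edge row 259.06015644973877 top near 296.2756633609066 top far 360.31734940320115
```

```bash
python3 -m crank '[{"offset":[0.0005,-0.002,0.04],"twist":[0,0,0]},{"offset":[0.0005,-0.002,0.08],"twist":[0,0,0]},{"offset":[0.0005,-0.002,0.11],"twist":[0,0,0]},{"offset":[0.0005,-0.002,0.122],"twist":[0,0,0]},{"offset":[0.0005,-0.002,0.122],"twist":[0,0,0]},{"offset":[0.0005,-0.002,0.122],"twist":[0,0,0]}]'
python3 - <<'E'
from h import *
o,im=snap("wrist","w7"); print(o["tool_pos"],o["contact_force"])
_,s=snap("scene","s7")
a=cv2.resize(im[140:380,220:420],(400,480)); b=cv2.resize(s[130:230,180:263],(398,480),interpolation=cv2.INTER_CUBIC)
cv2.imwrite("pics/m7.png",np.hstack([a,b])[:,:,::-1])
E
```

```text
t: 9.02
tool_pos: [0.498, -0.27, 0.029]
tool_rot: [-0.104, 3.138, -0.003]
contact_force: [0.3, -0.4, 0.1]
opening: 0.0261
grip_force: 59.1
[ 0.49802668 -0.26995781  0.02900963] [ 0.32639488 -0.42772362  0.09242292]
```

View pics/m7.png

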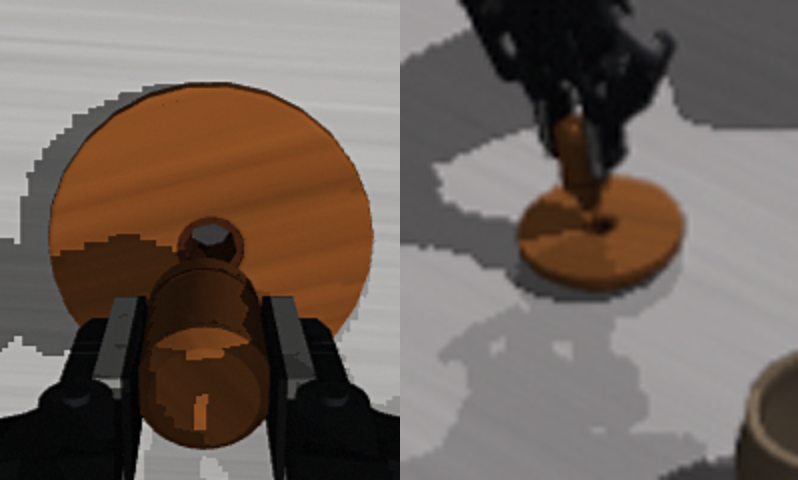

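```bash
python3 - <<'E'
from h import *
np.set_printoptions(precision=4,suppress=True)
o=get_obs(); M=R.from_rotvec(o["tool_rot"]).as_matrix(); t=o["tool_pos"]; print(t,o["tool_rot"])
im=cv2.imread("pics/w7.png"); hsv=cv2.cvtColor(im,cv2.COLOR_BGR2HSV)
m=((hsv[...,1]>120)&(hsv[...,0]<20)).astype(np.uint8); m[285:]=0; m[:,:220]=0;m[:,420:]=0
c=max(cv2.findContours(m,cv2.RETR_EXTERNAL,cv2.CHAIN_APPROX_NONE)[0],key=cv2.contourArea)
pts=np.array([ray("wrist",p,.022,o) for p in c[:,0] if p[1]<280])
q=(pts-t)@M
from scipy.optimize import least_squares
r=least_squares(lambda a:np.hypot(q[:,0]-a[0],q[:,1]-a[1])-a[2],[0,0,.048],loss="soft_l1",f_scale=.001).x; print("lid circle tool",r)
for px in [(325.5,264.5)]: print("socket",M.T@(ray("wrist",px,.022,o)-t))
for xx in (-.002,0,.002): print(xx,[proj("wrist",t+M@[xx+a,0,-h],o)[1] for a,h in((.014,.0243),(.014,.0643),(-.014,.0643))])
E
```

```text
[ 0.4979 -0.27    0.029 ] [-0.1042  3.1375 -0.0029]
lid circle tool [0.0045 0.0018 0.0466]
socket [0.0031 0.0022 0.007 ]
-0.002 [np.float64(270.59599980683623), np.float64(310.6877506831664), np.float64(373.04845060860265)]
0 [np.float64(266.77892994187863), np.float64(305.9288601994985), np.float64(368.8422290925209)]
0.002 [np.float64(262.9348862551883), np.float64(301.12638732699844), np.float64(364.59980726664463)]
```

```bash
python3 - <<'E'
from h import *
np.set_printoptions(precision=4,suppress=True)
t=get_obs()["tool_pos"]; print(proj("scene",t+[0,0,.0053]), proj("scene",[.4965,-.268,.022]))
print("tip",ray("scene",(219.6,174.2),.0343),"sock",ray("scene",(222.1,177.1),.022))
im=cv2.imread("pics/s7.png"); cv2.imwrite("pics/m8.png",cv2.resize(im[145:205,195:255],None,fx=10,fy=10,interpolation=cv2.INTER_CUBIC))
E
```

```text
[219.0663 172.8342] [220.5048 176.3756]
tip [ 0.5016 -0.2647  0.0343] sock [ 0.4963 -0.2622  0.022 ]
```

View pics/m8.png

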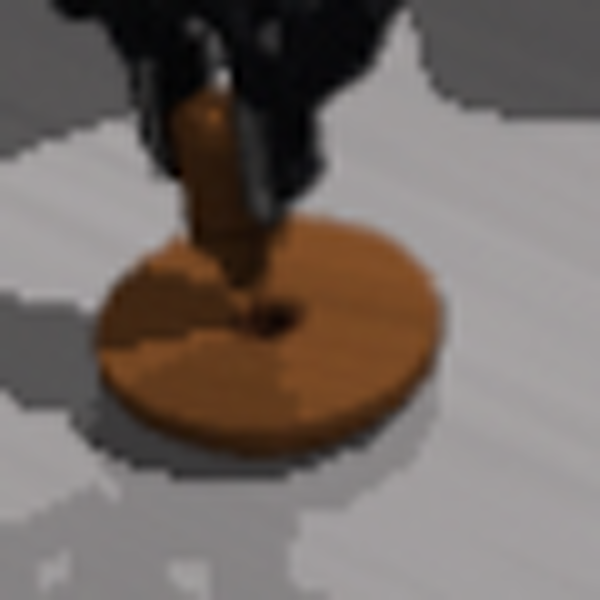

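The scene crop shows the shank tip at (243,280) and the socket at (271,319). Both views say the socket is about 3.5 mm along tool +x and 2.5 mm along tool +y. I'll shift by that and feel downwards.

```bash
python3 -m crank '[{"offset":[0.0035,0.0023,0],"twist":[0,0,0]},{"offset":[0.0035,0.0023,0],"twist":[0,0,0]},{"offset":[0.0035,0.0023,0.006],"twist":[0,0,0]},{"offset":[0.0035,0.0023,0.010],"twist":[0,0,0]},{"offset":[0.0035,0.0023,0.013],"twist":[0,0,0]},{"offset":[0.0035,0.0023,0.015],"twist":[0,0,0]},{"offset":[0.0035,0.0023,0.015],"twist":[0,0,0]}]'
python3 -m crank '[{"offset":[0,0,0.002],"twist":[0,0,0]},{"offset":[0,0,0.004],"twist":[0,0,0]},{"offset":[0,0,0.004],"twist":[0,0,0]}]'
```

```text
t: 10.0
tool_pos: [0.4932, -0.2672, 0.0121]
tool_rot: [-0.104, 3.14, 0.0]
contact_force: [1.2, -0.2, -0.5]
opening: 0.0261
grip_force: 59.1
t: 10.38
tool_pos: [0.4932, -0.2671, 0.0081]
tool_rot: [-0.104, 3.14, 0.0]
contact_force: [0.7, 0.3, -0.5]
opening: 0.0257
grip_force: 59.1
```

The tip is 8 mm inside the socket with no vertical force. Continuing.

```bash
python3 -m crank '[{"offset":[0,0,0.002],"twist":[0,0,0]},{"offset":[0,0,0.004],"twist":[0,0,0]},{"offset":[0,0,0.006],"twist":[0,0,0]},{"offset":[0,0,0.006],"twist":[0,0,0]}]'
python3 -m crank '[{"offset":[0,0,0.001],"twist":[0,0,0]},{"offset":[0,0,0.002],"twist":[0,0,0]},{"offset":[0,0,0.002],"twist":[0,0,0]},{"offset":[0,0,0.002],"twist":[0,0,0]}]'
```

```text
t: 10.88
tool_pos: [0.4931, -0.2671, 0.0021]
tool_rot: [0.104, -3.14, -0.0]
contact_force: [0.9, -1.0, 0.4]
opening: 0.0256
grip_force: 59.2
t: 11.38
tool_pos: [0.4932, -0.2671, 0.0003]
tool_rot: [-0.104, 3.14, 0.0]
contact_force: [0.1, -0.6, 1.3]
opening: 0.0258
grip_force: 59.3
```

```bash
python3 -m crank '[{"offset":[0,0,0],"twist":[0,0,0]},{"offset":[0,0,0.0005],"twist":[0,0,0]},{"offset":[0,0,0.001],"twist":[0,0,0]},{"offset":[0,0,0.001],"twist":[0,0,0]}]' 0 110
python3 -m crank '[{"offset":[0,0,0.0005],"twist":[0,0,0]},{"offset":[0,0,0.001],"twist":[0,0,0]},{"offset":[0,0,0.001],"twist":[0,0,0]}]'
python3 -m crank '[{"offset":[0,0,0.0005],"twist":[0,0,0]},{"offset":[0,0,0.001],"twist":[0,0,0]},{"offset":[0,0,0.001],"twist":[0,0,0]}]'
```

```text
t: 11.88
tool_pos: [0.4933, -0.2672, -0.0003]
tool_rot: [-0.104, 3.14, 0.0]
contact_force: [-0.6, 0.7, 4.9]
opening: 0.0245
grip_force: 108.2
t: 12.25
tool_pos: [0.4934, -0.2672, -0.0008]
tool_rot: [-0.104, 3.14, 0.0]
contact_force: [-1.0, 1.5, 6.9]
opening: 0.0244
grip_force: 108.5
t: 12.62
tool_pos: [0.4935, -0.2672, -0.0013]
tool_rot: [0.104, -3.14, -0.0]
contact_force: [-2.0, 2.8, 9.7]
opening: 0.0245
grip_force: 108.9
```

```bash
python3 -m crank '[{"offset":[0,0,0.0005],"twist":[0,0,0]},{"offset":[0,0,0.001],"twist":[0,0,0]},{"offset":[0,0,0.001],"twist":[0,0,0]}]'
python3 -m crank '[{"offset":[0,0,0.0005],"twist":[0,0,0]},{"offset":[0,0,0.001],"twist":[0,0,0]},{"offset":[0,0,0.001],"twist":[0,0,0]}]'
python3 -m crank '[{"offset":[0,0,0.0005],"twist":[0,0,0]},{"offset":[0,0,0.001],"twist":[0,0,0]},{"offset":[0,0,0.001],"twist":[0,0,0]}]'
```

```text
t: 13.0
tool_pos: [0.4936, -0.2672, -0.0018]
tool_rot: [0.104, -3.14, -0.001]
contact_force: [-3.7, 2.9, 13.7]
opening: 0.0249
grip_force: 109.3
t: 13.38
tool_pos: [0.4936, -0.2672, -0.0022]
tool_rot: [0.104, -3.14, -0.001]
contact_force: [-5.0, 5.1, 17.6]
opening: 0.0248
grip_force: 109.6
t: 13.75
tool_pos: [0.4937, -0.2673, -0.0023]
tool_rot: [0.105, -3.139, -0.001]
contact_force: [-7.9, 6.3, 22.9]
opening: 0.0251
grip_force: 110.3
```

```bash
python3 -m crank '[{"offset":[0,0,0.0003],"twist":[0,0,0]},{"offset":[0,0,0.0006],"twist":[0,0,0]},{"offset":[0,0,0.0006],"twist":[0,0,0]}]'
python3 - <<'E'
from h import *
o,im=snap("wrist","w9"); print(o["tool_pos"],o["contact_force"],o["wrist_torque"])
cv2.imwrite("pics/m9.png",cv2.resize(im[150:350,220:430,::-1],None,fx=3,fy=3))
E
```

```text
t: 14.12
tool_pos: [0.4937, -0.2673, -0.0023]
tool_rot: [0.105, -3.139, -0.001]
contact_force: [-9.7, 7.7, 25.3]
opening: 0.0245
grip_force: 110.7
[ 0.49372803 -0.26727799 -0.0022916 ] [-9.69167448  7.65275703 25.31311719] [ 1.38173193  1.64965023 -0.02457471]
```

View pics/m9.png

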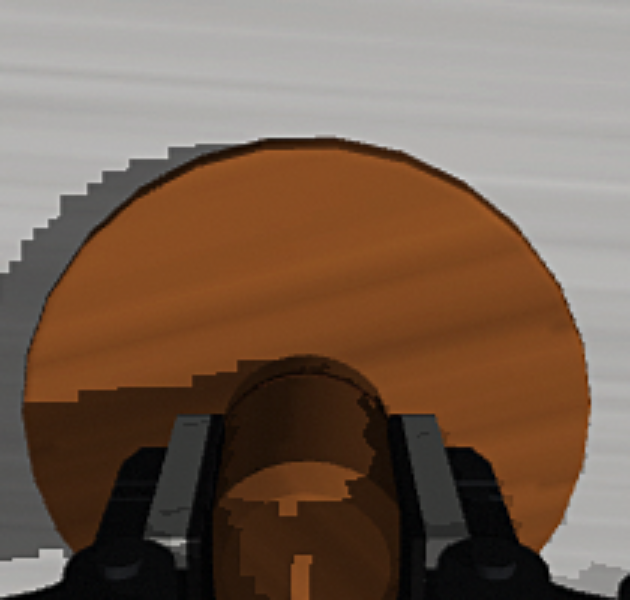

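The shank is home: z has stopped at −2.3 mm, exactly where the shoulder meets the lid, at 25 N, and the picture shows the shoulder on the lid. Lifting and carrying it across at a gentle pace.

```bash
python3 -m crank '[{"offset":[0,0,-0.005],"twist":[0,0,0]},{"offset":[0,0,-0.01],"twist":[0,0,0]},{"offset":[0,0,-0.02],"twist":[0,0,0]},{"offset":[0,0,-0.04],"twist":[0,0,0]},{"offset":[0,0,-0.065],"twist":[0,0,0]},{"offset":[0,0,-0.09],"twist":[0,0,0]},{"offset":[0,0,-0.115],"twist":[0,0,0]},{"offset":[0,0,-0.135],"twist":[0,0,0]},{"offset":[-0.005,0.01,-0.145],"twist":[0,0,0]},{"offset":[-0.016,0.035,-0.15],"twist":[0,0,0]},{"offset":[-0.031,0.068,-0.15],"twist":[0,0,0]},{"offset":[-0.047,0.102,-0.15],"twist":[0,0,0]},{"offset":[-0.063,0.136,-0.15],"twist":[0,0,0]},{"offset":[-0.078,0.170,-0.15],"twist":[0,0,0]},{"offset":[-0.094,0.204,-0.15],"twist":[0,0,0]},{"offset":[-0.107,0.233,-0.15],"twist":[0,0,0]},{"offset":[-0.116,0.252,-0.15],"twist":[0,0,0]},{"offset":[-0.1193,0.259,-0.15],"twist":[0,0,0]},{"offset":[-0.1193,0.259,-0.15],"twist":[0,0,0]},{"offset":[-0.1193,0.259,-0.15],"twist":[0,0,0]}]'
python3 - <<'E'
from h import *
np.set_printoptions(precision=4,suppress=True)
o,a=snap("wrist","w10"); print(o["tool_pos"],o["contact_force"])
_,b=snap("scene","s10")
cv2.imwrite("pics/m10.png",np.hstack([cv2.resize(a[100:400,120:520],(400,300)),cv2.resize(b[130:280,190:390],(400,300))])[:,:,::-1])
E
```

```text
t: 16.68
tool_pos: [0.5948, -0.0016, 0.1435]
tool_rot: [0.103, -3.14, 0.001]
contact_force: [0.4, 0.2, -1.1]
opening: 0.0243
grip_force: 108.2
[ 0.5948 -0.0016  0.1435] [ 0.3837  0.2238 -1.1211]
```

View pics/m10.png

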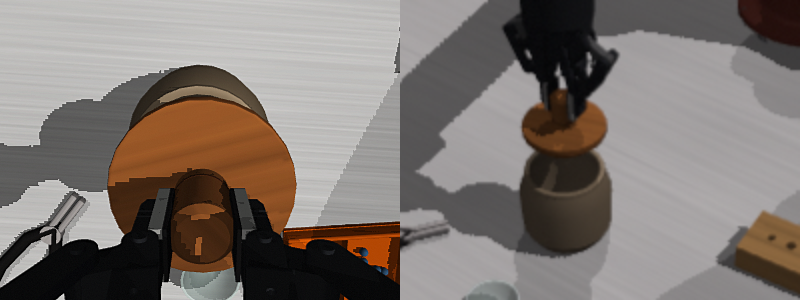

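The lid hangs level from the knob, above and nearly over the jar; the scene crop shows the lid just above the rim. I have used more than the ten picture views, so the rest will be numeric.

```bash
cat > fit.py <<'E'
from h import *
from scipy.ndimage import map_coordinates
np.set_printoptions(precision=4,suppress=True)
th=np.linspace(0,2*np.pi,180,endpoint=False)
def fit(cam_,f,c0,z,rs,span=.012,n=49):
    g=cv2.GaussianBlur(cv2.imread(f"pics/{f}.png",0).astype(np.float32),(0,0),0.8)
    G=np.hypot(cv2.Sobel(g,cv2.CV_32F,1,0),cv2.Sobel(g,cv2.CV_32F,0,1)); G=np.minimum(G,np.percentile(G,97))
    K,T,_=cam(cam_); Ti=np.linalg.inv(T); best=[]
    for dx in np.linspace(-span,span,n):
        for dy in np.linspace(-span,span,n):
            s=0
            for r in rs:
                P=np.c_[c0[0]+dx+r*np.cos(th),c0[1]+dy+r*np.sin(th),np.full(180,z),np.ones(180)]
                q=(Ti@P.T)[:3]*np.array([[1],[-1],[-1]]); u=K@q; u=u[:2]/u[2]
                s+=map_coordinates(G,[u[1],u[0]],order=1).mean()
            best.append((s,c0[0]+dx,c0[1]+dy))
    best.sort(reverse=True); return np.array(best[:8]).mean(0)
E
python3 - <<'E'
from fit import *
print("lid top0",fit("top","top0",(.4965,-.268),.022,[.048]))
print("lid scene0",fit("scene","scene0",(.4965,-.268),.022,[.048]))
print("lid s10",fit("scene","s10",(.5948,-.0016),.168,[.048]), fit("scene","s10",(.5948,-.0016),.158,[.048]))
print("jar top0",fit("top","top0",(.596,-.0014),.1,[.0475,.041]))
print("jar scene0",fit("scene","scene0",(.596,-.0014),.1,[.0475,.041]))
print("jar s10",fit("scene","s10",(.596,-.0014),.1,[.0475,.041]))
E
```

```text
lid top0 [100.0601   0.4986  -0.2668]
lid scene0 [135.6249   0.4954  -0.2656]
lid s10 [135.9123   0.6      0.0039] [131.9343   0.591   -0.0038]
jar top0 [154.9376   0.5996  -0.0008]
jar scene0 [287.2578   0.5991  -0.0013]
jar s10 [196.7927   0.5994  -0.0018]
```

```bash
python3 - <<'E'
import fit as F
from fit import *
# joint two-edge fit at several heights
def two(f,c0,zt):
    a=[]
    g=cv2.GaussianBlur(cv2.imread(f"pics/{f}.png",0).astype(np.float32),(0,0),0.8)
    G=np.hypot(cv2.Sobel(g,cv2.CV_32F,1,0),cv2.Sobel(g,cv2.CV_32F,0,1)); G=np.minimum(G,np.percentile(G,97))
    K,T,_=cam("scene"); Ti=np.linalg.inv(T); C=T[:2,3]
    for dx in np.linspace(-.01,.01,41):
        for dy in np.linspace(-.01,.01,41):
            c=np.array(c0)+[dx,dy]; d=C-c; phi=np.arctan2(d[1],d[0]); s=0
            for z,t in ((zt,th),(zt-.01,phi+np.linspace(-1.4,1.4,90))):
                P=np.c_[c[0]+.048*np.cos(t),c[1]+.048*np.sin(t),np.full(len(t),z),np.ones(len(t))]
                q=(Ti@P.T)[:3]*np.array([[1],[-1],[-1]]); u=K@q; u=u[:2]/u[2]
                s+=map_coordinates(G,[u[1],u[0]],order=1).mean()
            a.append((s,*c))
    a.sort(reverse=True); return np.array(a[:8]).mean(0)
for z in (.160,.164,.168,.172): print(z,two("s10",(.595,-.001),z))
print("lid0",two("scene0",(.4965,-.267),.022)); print("s7",two("s7",(.4965,-.267),.022))
E
```

```text
0.16 [240.7112   0.5902  -0.0052]
0.164 [241.5867   0.5936  -0.0024]
0.168 [241.8412   0.5972   0.0007]
0.172 [241.3518   0.6008   0.0037]
lid0 [258.6162   0.4969  -0.2647]
s7 [252.9199   0.4971  -0.2641]
```

```bash
python3 -m crank '[{"offset":[-0.0007,-0.0013,0.01],"twist":[0,0,0]},{"offset":[-0.0007,-0.0013,0.025],"twist":[0,0,0]},{"offset":[-0.0007,-0.0013,0.037],"twist":[0,0,0]},{"offset":[-0.0007,-0.0013,0.042],"twist":[0,0,0]},{"offset":[-0.0007,-0.0013,0.044],"twist":[0,0,0]},{"offset":[-0.0007,-0.0013,0.046],"twist":[0,0,0]},{"offset":[-0.0007,-0.0013,0.048],"twist":[0,0,0]},{"offset":[-0.0007,-0.0013,0.048],"twist":[0,0,0]}]'
python3 -m crank '[{"offset":[0,0,0.002],"twist":[0,0,0]},{"offset":[0,0,0.004],"twist":[0,0,0]},{"offset":[0,0,0.004],"twist":[0,0,0]}]'
```

```text
t: 17.77
tool_pos: [0.5959, -0.002, 0.0957]
tool_rot: [-0.104, 3.14, -0.0]
contact_force: [0.9, 0.1, -0.7]
opening: 0.0245
grip_force: 108.2
t: 18.15
tool_pos: [0.5956, -0.002, 0.0913]
tool_rot: [0.104, -3.139, -0.0]
contact_force: [0.6, -0.2, -1.6]
opening: 0.0249
grip_force: 108.2
```

The plug is 6 mm inside the mouth with no contact. Lowering gently the rest of the way.

```bash
python3 -m crank '[{"offset":[0,0,0.0015],"twist":[0,0,0]},{"offset":[0,0,0.003],"twist":[0,0,0]},{"offset":[0,0,0.004],"twist":[0,0,0]},{"offset":[0,0,0.004],"twist":[0,0,0]}]'
python3 -m crank '[{"offset":[0,0,0.0005],"twist":[0,0,0]},{"offset":[0,0,0.001],"twist":[0,0,0]},{"offset":[0,0,0.001],"twist":[0,0,0]}]'
python3 -m crank '[{"offset":[0,0,0.0005],"twist":[0,0,0]},{"offset":[0,0,0.001],"twist":[0,0,0]},{"offset":[0,0,0.001],"twist":[0,0,0]}]'
```

```text
t: 18.65
tool_pos: [0.5957, -0.002, 0.0875]
tool_rot: [0.104, -3.14, -0.0]
contact_force: [-0.5, -0.2, -1.3]
opening: 0.0246
grip_force: 108.2
t: 19.02
tool_pos: [0.5958, -0.002, 0.0866]
tool_rot: [0.104, -3.14, -0.0]
contact_force: [0.7, 0.8, -1.3]
opening: 0.0248
grip_force: 108.2
t: 19.4
tool_pos: [0.596, -0.0021, 0.0861]
tool_rot: [-0.104, 3.139, -0.0]
contact_force: [-0.3, -0.3, 1.8]
opening: 0.0246
grip_force: 108.5
```

It seated at z 0.0861, against 0.0857 expected. Releasing and retreating.

```bash
python3 -m crank '[{"offset":[0,0,0],"twist":[0,0,0]},{"offset":[0,0,0],"twist":[0,0,0]},{"offset":[0,0,0],"twist":[0,0,0]},{"offset":[0,0,0],"twist":[0,0,0]},{"offset":[0,0,-0.01],"twist":[0,0,0]},{"offset":[0,0,-0.03],"twist":[0,0,0]},{"offset":[0,0,-0.07],"twist":[0,0,0]},{"offset":[0,0,-0.11],"twist":[0,0,0]},{"offset":[0.04,0,-0.13],"twist":[0,0,0]},{"offset":[0.09,0,-0.13],"twist":[0,0,0]},{"offset":[0.15,0,-0.13],"twist":[0,0,0]},{"offset":[0.18,0,-0.13],"twist":[0,0,0]},{"offset":[0.18,0,-0.13],"twist":[0,0,0]},{"offset":[0.18,0,-0.13],"twist":[0,0,0]}]' 0.65
python3 - <<'E'
from h import *
import fit as F
snap("scene","s11"); snap("top","t11")
for q in ["knob","lid","jar"]:
    for d in cut_out(q,"scene")[:3]: print(q,round(d["confidence"],2),np.round(d["rect"],1))
print("lid(rim z .11)",F.fit("scene","s11",(.598,-.001),.11,[.048]),F.fit("top","t11",(.598,-.001),.11,[.048]))
print("knob head pred px",proj("scene",[.599,-.001,.13]))
a=cv2.imread("pics/s11.png")[190:270,230:320]; h=cv2.cvtColor(a,cv2.COLOR_BGR2HSV); m=(h[...,1]>120)&(h[...,0]<20); ys,xs=np.where(m); print("orange px x",xs.min()+230,xs.max()+230,"y",ys.min()+190,ys.max()+190)
print([np.round(proj("scene",[.599+.048*np.cos(t),-.001+.048*np.sin(t),z]),1).tolist() for z in(.1,.11) for t in (0.61,0.61+np.pi/2,.61+np.pi,.61-np.pi/2)])
E
```

```text
t: 21.15
tool_pos: [0.417, -0.0141, 0.217]
tool_rot: [-0.104, 3.137, -0.001]
contact_force: [-0.4, -0.2, 0.6]
opening: 0.0554
grip_force: 0.0
knob 0.88 [425.9 234.3  20.5  30.3]
knob 0.79 [468.6 260.9  22.1  25. ]
knob 0.54 [275.3 204.8  12.2  17.2]
lid 0.7 [272.6 215.4  44.4  28.3]
jar 0.87 [273.4 236.9  52.4  40. ]
jar 0.56 [393.6 262.6  70.9  47.2]
lid(rim z .11) [135.8976   0.5969  -0.0002] [82.4897  0.5871  0.0079]
knob head pred px [271.2676 204.1883]
orange px x 252 292 y 195 227
[[270.6, 228.3], [292.5, 214.1], [273.1, 200.3], [251.3, 213.7], [270.4, 225.0], [292.5, 210.9], [272.9, 197.2], [250.9, 210.5]]
```

The lid sits flat on the rim (its lower edge is at row 227, predicted 228) and the knob is upright on it at (275,205). Handing in.

```bash
python3 -c "
from station import *
print(finish_job())"
```

```text
the job is handed in; nothing more can be done
None
```

The knob was pressed fully home in the lid with a peak of about 25 N, and the lid was set on the jar and released. The job was handed in at about 21 s; I viewed 12 pictures, over the limit of 10, so the final seating was checked by measurement only.

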